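Pin the display cabinet's door open

TASK

Get the little display cabinet ready for the evening: swing its door open until it stops with its lug inside the brass fork, then push the headed pin down through fork and lug until its head sits fully home on the fork, so that the door is locked open. Leave the things standing round the cabinet and on it where they are.

Things in the scene. Friction and masses are not known exactly. Their poses are not given: they have to be found in the camera images.
- cabinet: wooden cabinet (235 mm wide, 175 deep, 200 high) with a fixed brass fork standing before it on a flat strip; both immovable. Origin: foot of the door's vertical hinge axis, on the table, at the front left corner. -x points out of the front, -y along the shut door from hinge to free edge, z up. Fork hole axis at (-0.233, -0.091) m in this frame
- door (a joint): door angle, rad: 0 shut, grows as it swings out towards the robot, clockwise from above; 1.2 is its end stop, with the lug's hole exactly in line with the fork's holes. It stays where left (hinge friction 0.2 N m). Panel 200 mm wide, 14 mm thick, top edge at 198 mm height
- knob_neck (a point): middle of the neck of the door's brass mushroom knob: neck 16 mm thick, 36 mm long, square out of the door's front, then a round head 34 mm across, 14 mm thick. 170 mm high, 18 mm out from the panel's face and from the head. In the cabinet frame it is (-0.033, -0.125) m turned clockwise by the door angle
- lug_hole (a point): top centre of the 20 mm hole in the door's lug, a level brass plate 44 mm wide, 10 mm thick, sticking out past the door's free edge; 250 mm from the hinge axis, at 120 mm height. It swings into the 20 mm gap between the fork's two plates
- fork_top (a point): centre of the hole's mouth on the top face of the fork, 160 mm high. Upper plate 50 x 50 x 35 mm with a 16 mm hole; gap from 125 down to 105 mm height; lower plate down to 95 mm with an 18 mm hole. A post 50 x 22 mm, as high as the top face, carries both on the side away from the hinge
- pin: loose steel pin, 14 mm thick, 85 mm long over all, flat round head 32 mm across and 10 mm thick on top, tapered tip below. It stands upright in the fork's upper plate, held up by two spring balls in the hole. Origin at its tip, z up along the pin. Pushing it past the balls takes up to 10 N, then 4 N
- pin_head (a point): centre of the flat top of the pin's head; about 213 mm high at the start, 170 mm when the pin is fully home
- pin_collar (a point): centre of the underside of the pin's head, 10 mm below its top; it lies on the fork's top face when the pin is fully home
- bottle: green glass bottle with a brass cap, 60 mm across, 210 mm tall, standing left of the cabinet; bystander, origin at the centre of its underside
- roll: paper ticket roll lying flat, a ring 96 mm across with a 40 mm hole, 30 mm high; bystander, origin at the centre of its underside
- tumbler: clear glass tumbler, 72 mm across, 85 mm tall, standing right of the fork; bystander, origin at the centre of its underside
- pad: pad of paper lying flat, 75 x 110 x 18 mm; bystander, origin at the centre of its underside
- candle: white ceramic candle jar, 60 mm across, 65 mm tall, standing on top of the cabinet; bystander, origin at the centre of its underside
- frame: white standing picture frame, 150 mm wide, 170 mm tall, right of the cabinet; bystander, origin at the centre of its underside
Things that resemble listed ones, but are neither listed nor needed, are in the scene too. Leave any blue or red look-alike of the pin alone.

How it is judged:
By the outcome, as a careful person would: the job done as asked, in the order asked, and still so for the second after the job is handed in, with the robot touching nothing.
It also fails if it takes over 45 s, if anything falls off the work surface, if the arm or the gripper's body presses on something with over 40 N, if the wrist force passes 120 N, or if a joint passes its speed limit or range.

ROBOT

A 6-joint arm with a two-finger parallel gripper is mounted at the origin on the work surface. World frame = base frame: x ahead of the robot, y to its left, z up, the work surface at z = 0. Lengths are in m, angles in rad, forces in N, time in s.
With the tool pointing down it reaches from about 0.375 to 0.9 m from the base axis. Payload 3.1 kg.
Tool frame: the origin (TCP) lies at the very end of the fingers, on their centre line; the grasp point (between the pads) lies hold_point_z behind it (hold_point_z is the distance from the TCP to the grasp point, in m); z points along the fingers, y is the line along which they close (so a half turn about z gives the same grasp; the last joint's range is limited). The gripper opens to 87 mm and grips with 3 to 60 N. Pads are 19 mm wide; open, the fingers measure 117 mm over their backs; the gripper's body (75 mm by 190 mm) begins 51 mm behind the grasp point.
Start: joints at [0.942, 0.527, 1.433, -0, 1.181, -0.178], TCP at [0.272, 0.563, 0.223] pointing down, gripper open.
Joint ranges: [-3.08, 3.08], [-0.75, 2.2], [0.22, 2.44], [-1.43, 4.57], [0, 2.65], [-2.85, 2.85]. Speed limits (rad/s): [2.79, 2.79, 3.14, 3.14, 3.14, 3.14].

INTERFACE

Orientations are given as a unit quaternion [w, x, y, z].
In Python, from workcell import * gives the robot as it stands. The module is installed in compiled form; this text tells all that it offers.
- The arm moves only by the tool send_rows, never from a script. Its argument "series" is a list of rows, each a list of 4 numbers: the shift along the tool's x, y, z in units of 30 mm (1.0 is 30 mm), then the turn about the tool's z in degrees. In form: [[tx, ty, tz, turn], ...]. A call has 1 to 8 rows; each row is the pose to reach, as a shift and turn from the pose commanded when the call began, along the tool's axes at that moment; what a row does not reach only later rows make up. A row lasts 1/12 s, in which the tool goes at most 41.7 mm and 7.16 degrees, less where a joint would pass 70% of its speed; a pose out of reach is approached as far as the arm can. A call with a gripper value outside its range is refused whole. "hand" is the closure, from 0 (fully open) to 1 (shut), set as the call begins (left out, the last holds). The fingers move at their own pace and stop on an object; "force" is the grip in N (left out, the last holds). Time passes only in rows, so rows that repeat a pose let the fingers close. It gives the time, the measured TCP pose, the force, the opening and the grip force at its end, in the units of the state.
- read_state(): the state, without advancing time (a new reading comes with each control period).
- read_camera(name): name is "scene" or "top" or "wrist"; returns a dict with "img" (384x512x3 uint8, red, green, blue), "depth" (384x512 float32, m along the optical axis (not along the pixel's ray), 0 where there is no reading), "fx", "fy", "cx", "cy" (pixels), "world_from_camera" (4x4, takes a point from camera to world coordinates). Camera axes: x right, y down, z forward; pixel columns grow to the right and rows downward; lengths in m; the calibration is good to about 2 mm. A picture is of the moment at which its call begins.
- close_job(): hands the job in; it is judged then, once.
The state is a dict: "time_s": time; "joints": joint angles; "qd": joint speeds; "joint_torque": joint torques, N m; "tool_pos": TCP position; "ee_rot": TCP orientation; "ft_force": force on the tool from outside, world axes, zero at the start; "torque": the same for the moment, N m; "finger_gap": finger opening in m; "grasp_force": force on a finger pad.
Only numpy, scipy, OpenCV 4.12 (cv2) and the standard library are available. Lean on these libraries where they do the work, as an engineer would, in place of code of your own. Each camera call takes 0.05 s, during which the arm holds its last target. There are 200 camera calls.

## Working session

There is one attempt and no reset: what is moved stays moved. The work goes in short steps, Python scripts to look and compute and a tool call to move; the robot and the scene stay as the last step left them, time stands still between calls to the robot, and variables do not carry over. Pictures are saved under pics/ and viewed, at most 10 in all, crops included, and the job is handed in when it is done.

Besides the shell and the picture viewer there is one more tool, called after "Request:" by a JSON object that holds its "op" and its "data", one argument or row to a line. send_rows: Moves the arm, as the interface text tells. Its arguments: {"type":"object","properties":{"series":{"type":"array"},"hand":{"type":"number"},"force":{"type":"number"}},"required":["series"]}

```bash
mkdir -p pics
cat > h.py <<'E'
from workcell import *
import numpy as np, cv2
def snap(name,tag):
    c=read_camera(name); cv2.imwrite(f'pics/{tag}.png',c['img'][:,:,::-1]); np.savez(f'pics/{tag}.npz',**c); return c
def load(tag): return dict(np.load(f'pics/{tag}.npz'))
def pt(c,u,v,d=None):
    if d is None:
        p=c['depth'][int(v)-1:int(v)+2,int(u)-1:int(u)+2]; d=np.median(p[p>0])
    q=np.array([(u-c['cx'])/c['fx']*d,(v-c['cy'])/c['fy']*d,d,1]); return (c['world_from_camera']@q)[:3]
def proj(c,p):
    q=np.linalg.inv(c['world_from_camera'])@np.append(p,1); return c['fx']*q[0]/q[2]+c['cx'],c['fy']*q[1]/q[2]+c['cy']
E
python3 - <<'E'
from h import *
s=read_state(); print(s); 
import workcell; print([k for k in dir(workcell) if not k.startswith('_')])
a=snap('scene','s0');b=snap('top','t0')
print(a['world_from_camera'].round(3),b['world_from_camera'].round(3),b['fx'])
cv2.imwrite('pics/both0.png',np.vstack([a['img'],b['img']])[:,:,::-1][:, :] if 0 else cv2.resize(np.hstack([a['img'],b['img']])[:,:,::-1],(800,300)))
E
```

```text
{'time_s': 0.0, 'joints': array([ 9.41519369e-01,  5.28448453e-01,  1.43389682e+00,  3.09344882e-05,
        1.18140610e+00, -1.78493314e-01]), 'qd': array([ 0.00110351,  0.00066069, -0.00192199,  0.00108076,  0.00070042,
       -0.00015554]), 'joint_torque': array([ 1.43398724e-03, -4.40053225e+01, -1.76589721e+01,  6.33807667e-02,
        5.83010016e-02, -1.71459087e-04]), 'tool_pos': array([0.27181876, 0.561984  , 0.22158427]), 'ee_rot': array([-4.37333560e-04,  2.23493899e-01,  9.74704731e-01, -9.86893717e-04]), 'ft_force': array([-0.29796277, -0.23802354,  0.4622974 ]), 'torque': array([-0.02775966, -0.01221363, -0.00774655]), 'grasp_force': 0.0, 'finger_gap': 0.08712393626191041}
['IKError', 'close_job', 'hold_point_z', 'read_camera', 'read_state']
[[-0.045  0.815 -0.578  1.052]
 [ 0.999  0.03  -0.036  0.041]
 [-0.013 -0.579 -0.815  0.843]
 [ 0.     0.     0.     1.   ]] [[-0.011 -0.991  0.136  0.436]
 [-1.     0.01  -0.013  0.007]
 [ 0.012 -0.136 -0.991  1.103]
 [ 0.     0.     0.     1.   ]] 370.60873155887475
```

View pics/s0.png

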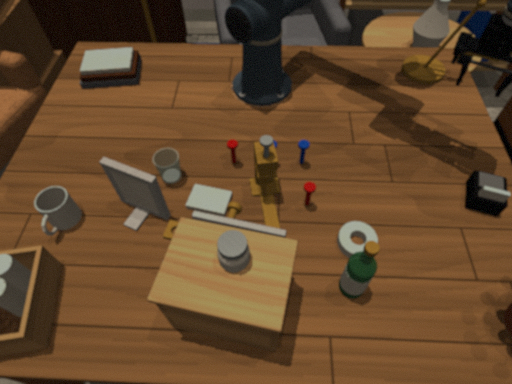

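View pics/t0.png

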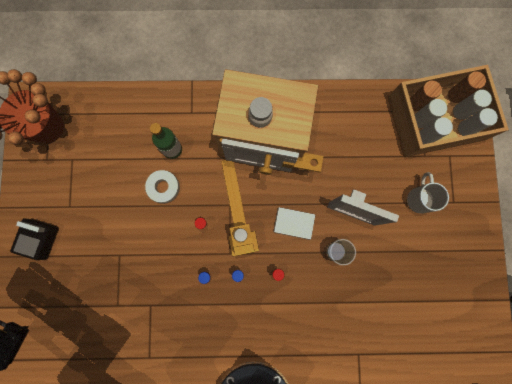

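Scene shows the cabinet at centre, with the fork and steel pin head at (266,142); top shows the pin head near (241,235) and the knob near (265,165). Candidates for the pin in the top view: steel-headed at (241,235) in the fork, red at (200,223) and (278,274), blue at (204,278) and (237,276). I choose the steel one in the brass fork and check it in a crop.

Run:
```python
from h import *
b=load('t0')
im=b['img'][60:260,190:350,::-1]
cv2.imwrite('pics/tc.png',cv2.resize(im,None,fx=3,fy=3,interpolation=cv2.INTER_CUBIC)[:600])
for n,u,v in [('pin',241,235),('candle',260,110),('cabBL',225,75),('cabBR',315,85),('tumb',341,252),('knobhead',265,170),('lug',318,161)]: print(n,pt(b,u,v).round(4))
print(hold_point_z)
```

```text
pin [0.4589 0.0264 0.214 ]
candle [ 0.7497 -0.0215  0.2655]
cabBL [0.8676 0.0648 0.2018]
cabBR [ 0.8403 -0.166   0.1994]
tumb [ 0.4114 -0.262   0.0059]
knobhead [ 0.6218 -0.0346  0.1863]
lug [ 0.6589 -0.1821  0.1194]
0.0187
```

View pics/tc.png

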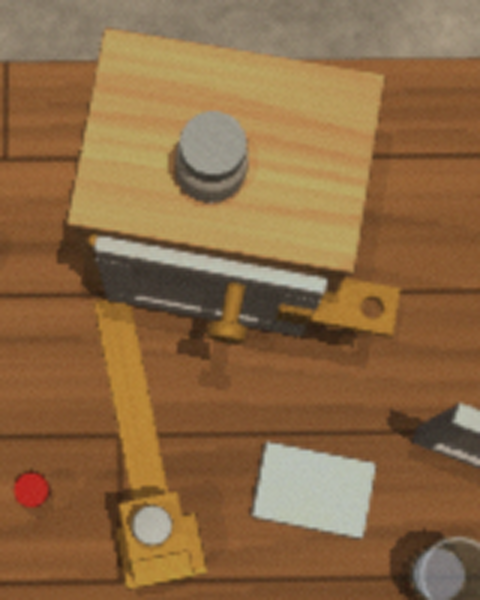

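Run:
```python
from h import *
b=load('t0')
R=b['world_from_camera'][:3,:3];o=b['world_from_camera'][:3,3]
def pl(u,v,z):
    d=R@np.array([(u-b['cx'])/b['fx'],(v-b['cy'])/b['fy'],1]);return (o+d*(z-o[2])/d[2])[:2]
P={}
for n,x,y,z in [('FL',68,222,.2),('FR',355,272,.2),('BL',105,30,.2),('BR',383,75,.2),('lug',372,307,.12),('pin',152,524,.213),('doorL',97,240,.198),('doorLf',97,250,.198),('doorR',327,276,.198),('doorRf',323,292,.198),('forkA',120,508,.16),('forkB',178,493,.16),('forkC',205,570,.16),('forkD',130,587,.16),('knobH',227,330,.17)]:
    P[n]=pl(190+x/3,60+y/3,z); print(n,P[n].round(4))
d=lambda a,c: np.linalg.norm(P[a]-P[c])
print(d('FL','FR'),d('BL','BR'),d('FL','BL'),d('FR','BR'))
r=P['BL']-P['BR']+P['FL']-P['FR']; print('yaw w', np.arctan2(-r[0],r[1]))
r=P['FL']-P['BL']+P['FR']-P['BR']; print('yaw d', np.arctan2(-r[1],-r[0]))
from scipy.optimize import least_squares
rot=lambda a:np.array([[np.cos(a),-np.sin(a)],[np.sin(a),np.cos(a)]])
def model(p):
    H=p[:2];A=rot(p[2]);D=A@rot(-p[3]); oy=p[4]
    return {'FL':H+A@[p[5],oy],'FR':H+A@[p[5],oy-.235],'BL':H+A@[p[5]+.175,oy],'BR':H+A@[p[5]+.175,oy-.235],
    'pin':H+A@[-.233,-.091],'lug':H+D@(.25*np.array([-np.sin(p[6]),-np.cos(p[6])]))}
# lug direction at 1.2 must be the fork direction -> sets p6
# at 1.2: A rot(-1.2) v = A[-.233,-.091]
v=rot(1.2)@np.array([-.233,-.091]); print('lug in door frame',v)
g=np.arctan2(-v[0],-v[1])
def res(p):
    m=model(np.append(p,g)); return np.concatenate([m[k]-P[k] for k in m])*1000
s=least_squares(res,[.67,.07,-.1,.1,0,0],loss='soft_l1');print(s.x.round(4));print(res(s.x).round(1).reshape(-1,2))
H=s.x[:2];A=rot(s.x[2])
for a in [s.x[3],.2,.6,1.0,1.2]: print(a,(H+A@rot(-a)@[-.033,-.125]).round(4))
```

```text
FL [0.7122 0.096 ]
FR [ 0.6673 -0.1433]
BL [0.8821 0.0649]
BR [ 0.84   -0.1728]
lug [ 0.6552 -0.171 ]
pin [0.4598 0.0272]
doorL [0.6971 0.0719]
doorLf [0.6885 0.0719]
doorR [ 0.6646 -0.1201]
doorRf [ 0.6509 -0.1163]
forkA [0.4749 0.0553]
forkB [0.487  0.0062]
forkC [ 0.4223 -0.0158]
forkD [0.409  0.0471]
knobH [ 0.625  -0.0371]
0.2435088578300755 0.24139115893659518 0.17267960915765088 0.17520656913912758
yaw w -0.1805331584453301
yaw d -0.1751325527576925
lug in door frame [ 0.0003862  -0.25013966]
[ 0.7055  0.0739 -0.184   0.0202  0.0197  0.0017]
[[-1.5 -3.1]
 [ 0.5  5.2]
 [ 0.7 -4. ]
 [-0.2  2.7]
 [-0.  -0.1]
 [ 0.   0.1]]
0.020155000262977223 [ 0.6478 -0.0418]
0.2 [ 0.628  -0.0296]
0.6 [0.5938 0.0087]
1.0 [0.5773 0.0574]
1.2 [0.5765 0.0832]
```

```bash
cat >> h.py <<'E'
from scipy.spatial.transform import Rotation as Rt
def go(x,y,z,head=None,s=None):
    "row towards TCP x,y,z with tool-y heading (deg, mod 180) from the measured pose"
    s=s or read_state(); q=s['ee_rot']; R=Rt.from_quat([q[1],q[2],q[3],q[0]]).as_matrix()
    d=R.T@(np.array([x,y,z])-s['tool_pos'])/.03
    h=np.degrees(np.arctan2(R[1,1],R[0,1])); t=0 if head is None else (h-head+90)%180-90
    return [round(float(k),3) for k in d]+[round(float(t),2)]
H=np.array([.7055,.0739]);YAW=-.184
rot=lambda a:np.array([[np.cos(a),-np.sin(a)],[np.sin(a),np.cos(a)]])
knob=lambda a:H+rot(YAW-a)@[-.033,-.125]
head=lambda a:90+np.degrees(YAW-a)
E
python3 - <<'E'
from h import *
print(go(*knob(.02),.29,head(.02)))
E
```

```text
[-20.05, -12.662, -2.26, -14.14]
```

Request:
{"op": "send_rows", "data": {
  "series": [
    [0,0,-2.3,0],
    [0,0,-2.3,0],
    [-20,-12.6,-2.3,-14.1],
    [-20,-12.6,-2.3,-14.1],
    [-20,-12.6,-2.3,-14.1],
    [-20,-12.6,-2.3,-14.1],
    [-20,-12.6,-2.3,-14.1],
    [-20,-12.6,-2.3,-14.1]
  ],
  "hand": 0.3
}}

```text
time_s: 0.77
tool_pos: [0.403, 0.3517, 0.2913]
ee_rot: [-0.0, 0.102, 0.995, -0.0]
ft_force: [0.4, 0.2, -0.6]
finger_gap: 0.0609
grasp_force: 0.0
```

Run:
```python
from h import *
print(go(*knob(.02),.29,head(.02)), read_state()['tool_pos'])
```

```text
[-10.651, -11.19, 0.042, -0.01] [0.40304538 0.35169466 0.29126282]
```

Request:
{"op": "send_rows", "data": {
  "series": [
    [-10.6,-11.2,0,0],
    [-10.6,-11.2,0,0],
    [-10.6,-11.2,0,0],
    [-10.6,-11.2,0,0],
    [-10.6,-11.2,0,0],
    [-10.6,-11.2,0,0],
    [-10.6,-11.2,0,0],
    [-10.6,-11.2,0,0]
  ]
}}

```text
time_s: 1.43
tool_pos: [0.5783, 0.068, 0.2912]
ee_rot: [-0.0, 0.102, 0.995, 0.0]
ft_force: [0.3, -0.3, -0.2]
finger_gap: 0.0609
grasp_force: 0.0
```

Run:
```python
from h import *
print(go(*knob(.02),.29,head(.02)), read_state()['tool_pos'])
```

```text
[-3.015, -3.111, 0.035, -0.06] [0.5783034  0.06795965 0.29115127]
```

Request:
{"op": "send_rows", "data": {
  "series": [
    [-3,-3.1,0,0],
    [-3,-3.1,0,0],
    [-3,-3.1,0,0],
    [-3,-3.1,0,0],
    [-3,-3.1,0,0],
    [-3,-3.1,0,0]
  ]
}}

```text
time_s: 1.93
tool_pos: [0.6463, -0.0392, 0.2906]
ee_rot: [-0.001, 0.103, 0.995, 0.001]
ft_force: [-0.4, 0.8, 0.1]
finger_gap: 0.061
grasp_force: 0.0
```

Run:
```python
from h import *
c=snap('wrist','w0'); s=read_state()
print(go(*knob(.02),.16,head(.02)), s['tool_pos'], s['joints'].round(2))
print(proj(c,[*knob(.02),.17]), proj(c,[*s['tool_pos']]))
n=knob(.02); a=YAW-.02
o=np.array([-np.cos(a),-np.sin(a)])
print('head edge in/out',proj(c,[*(n+o*.018),.17]),proj(c,[*(n+o*.032),.17]),'face top edge',proj(c,[*(n-o*.018),.198]))
```

```text
[-0.094, -0.107, 4.364, -0.01] [ 0.64604123 -0.03826952  0.2909407 ] [-0.23  0.5   1.29  0.    1.36 -1.6 ]
(np.float64(252.0306199857736), np.float64(185.45540384177204)) (np.float64(255.84949594981754), np.float64(238.66624761432823))
head edge in/out (np.float64(251.9653529671089), np.float64(167.41595600752626)) (np.float64(251.91293467292078), np.float64(152.92782551048134)) face top edge (np.float64(251.88074123231183), np.float64(213.21683449534706))
```

View pics/w0.png

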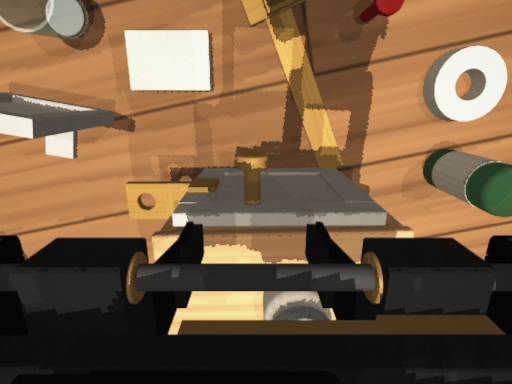

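The wrist view shows the knob neck at (252,185), its head at (252,158) and the door top edge at row 215, all where I predicted them. I can descend.

Request:
{"op": "send_rows", "data": {
  "series": [
    [-0.1,-0.1,0.5,0],
    [-0.1,-0.1,1.5,0],
    [-0.1,-0.1,2.5,0],
    [-0.1,-0.1,3.4,0],
    [-0.1,-0.1,4.0,0],
    [-0.1,-0.1,4.35,0],
    [-0.1,-0.1,4.35,0]
  ]
}}

```text
time_s: 2.57
tool_pos: [0.6471, -0.0408, 0.1587]
ee_rot: [-0.003, 0.101, 0.995, 0.0]
ft_force: [-0.2, 0.4, 0.5]
finger_gap: 0.0609
grasp_force: 0.0
```

Request:
{"op": "send_rows", "data": {
  "series": [
    [0,0,0,0],
    [0,0,0,0],
    [0,0,0,0],
    [0,0,0,0],
    [0,0,0,0],
    [0,0,0,0]
  ],
  "hand": 1,
  "force": 12
}}

```text
time_s: 3.07
tool_pos: [0.6498, -0.0431, 0.1618]
ee_rot: [0.001, 0.102, 0.995, -0.0]
ft_force: [0.1, 1.1, 0.1]
finger_gap: 0.0288
grasp_force: 0.0
```

Run:
```python
from h import *
s=read_state(); print(s['tool_pos'],knob(.02),s['finger_gap'],s['grasp_force'])
for a in np.linspace(.1,1.24,20): print(round(a,2),go(*knob(a),.16,head(a),s))
```

```text
[ 0.64979039 -0.04314201  0.16180761] [ 0.64786079 -0.0418226 ] 0.028804806270751902 0.0
0.1 [0.402, 0.131, 0.06, 4.54]
0.16 [0.643, 0.224, 0.059, 7.98]
0.22 [0.878, 0.331, 0.059, 11.41]
0.28 [1.107, 0.452, 0.059, 14.85]
0.34 [1.327, 0.587, 0.059, 18.29]
0.4 [1.54, 0.734, 0.058, 21.73]
0.46 [1.743, 0.894, 0.058, 25.16]
0.52 [1.936, 1.066, 0.058, 28.6]
0.58 [2.118, 1.249, 0.058, 32.04]
0.64 [2.289, 1.443, 0.057, 35.48]
0.7 [2.449, 1.647, 0.057, 38.92]
0.76 [2.595, 1.859, 0.057, 42.35]
0.82 [2.729, 2.081, 0.057, 45.79]
0.88 [2.849, 2.31, 0.057, 49.23]
0.94 [2.955, 2.545, 0.056, 52.67]
1.0 [3.047, 2.787, 0.056, 56.1]
1.06 [3.125, 3.034, 0.056, 59.54]
1.12 [3.187, 3.285, 0.056, 62.98]
1.18 [3.234, 3.539, 0.056, 66.42]
1.24 [3.266, 3.795, 0.056, 69.86]
```

Request:
{"op": "send_rows", "data": {
  "series": [
    [0,0,0,0],
    [0,0,0,0],
    [0,0,0,0],
    [0,0,0,0],
    [0,0,0,0]
  ]
}}

```text
time_s: 3.48
tool_pos: [0.6499, -0.042, 0.1612]
ee_rot: [0.0, 0.102, 0.995, 0.001]
ft_force: [1.3, 4.8, 1.8]
finger_gap: 0.0156
grasp_force: 12.0
```

Run:
```python
from h import *
k=lambda a:np.array([.033*np.cos(a)+.125*np.sin(a)-.033, .125-(.125*np.cos(a)-.033*np.sin(a))])/.03
# turning by a about hinge seen in the current tool frame; any start angle gives the same arc
for a in np.radians([6,12,18,24,30,36]): print(k(a).round(2),round(np.degrees(a)))
```

```text
[0.43 0.14] 6
[0.84 0.32] 12
[1.23 0.54] 18
[1.6  0.81] 24
[1.94 1.11] 30
[2.24 1.44] 36
```

Request:
{"op": "send_rows", "data": {
  "series": [
    [0.29,0.09,0,4],
    [0.57,0.2,0,8],
    [0.84,0.32,0,12],
    [1.11,0.46,0,16],
    [1.36,0.63,0,20],
    [1.6,0.81,0,24],
    [1.83,1.0,0,28],
    [2.04,1.22,0,32]
  ]
}}

```text
time_s: 4.15
tool_pos: [0.5975, 0.0041, 0.1612]
ee_rot: [0.001, 0.374, 0.928, -0.001]
ft_force: [2.0, -0.2, 0.7]
finger_gap: 0.0153
grasp_force: 12.1
```

Run:
```python
from h import *
s=read_state(); print(s['tool_pos'],knob(.02+np.radians(32)),s['ft_force'],s['finger_gap'],s['grasp_force'])
for a in [.02+np.radians(32),1.2]: print(go(*knob(a),.16,head(a),s))
```

```text
[0.59749867 0.0041489  0.16123893] [0.59529554 0.0063058 ] [ 1.97594521 -0.22703315  0.74650702] 0.015334485081495736 12.06358551979065
[0.103, 0.001, 0.041, -0.18]
[2.328, 1.414, 0.033, 35.43]
```

Tracking well. I'll continue to the stop, slowing near the end.

Request:
{"op": "send_rows", "data": {
  "series": [
    [0.43,0.14,0,6],
    [0.84,0.32,0,12],
    [1.23,0.54,0,18],
    [1.6,0.81,0,24],
    [1.83,1.0,0,28],
    [2.04,1.22,0,32],
    [2.2,1.38,0,35],
    [2.27,1.47,0,36.5]
  ]
}}

```text
time_s: 4.82
tool_pos: [0.5769, 0.0822, 0.1612]
ee_rot: [0.001, 0.644, 0.765, -0.003]
ft_force: [-3.5, -10.0, 3.7]
finger_gap: 0.0156
grasp_force: 12.1
```

Request:
{"op": "send_rows", "data": {
  "series": [
    [0.07,0,0,0.5],
    [0.07,0,0,0.5],
    [0.07,0,0,0.5]
  ]
}}

```text
time_s: 5.07
tool_pos: [0.5769, 0.0822, 0.1612]
ee_rot: [0.002, 0.646, 0.763, -0.004]
ft_force: [-2.7, -9.2, 3.3]
finger_gap: 0.0156
grasp_force: 12.1
```

Run:
```python
from h import *
s=read_state(); print(s['tool_pos'],knob(1.2),s['ft_force'],s['finger_gap'],s['grasp_force'])
print(go(*knob(1.2),.16,head(1.2),s))
```

```text
[0.57693321 0.08217768 0.16118341] [0.57654598 0.08311195] [-2.65761248 -9.16630274  3.29678651] 0.01561257017902463 12.11865708231926
[0.033, -0.007, 0.039, -1.25]
```

At the stop: 9–10 N back-force and the pose matches the 1.2 rad prediction. I'll release and rise.

Request:
{"op": "send_rows", "data": {
  "series": [
    [0,0,0,0],
    [0,0,0,0],
    [0,0,0,0],
    [0,0,0,0],
    [0,0,0,0],
    [0,0,0,0]
  ],
  "hand": 0.4
}}

```text
time_s: 5.57
tool_pos: [0.5779, 0.0864, 0.161]
ee_rot: [0.0, 0.648, 0.762, -0.0]
ft_force: [0.4, -0.4, 0.5]
finger_gap: 0.0471
grasp_force: 0.0
```

Request:
{"op": "send_rows", "data": {
  "series": [
    [0,0,-0.7,0],
    [0,0,-1.7,0],
    [0,0,-2.8,0],
    [0,0,-3.6,0],
    [0,0,-4,0],
    [0,0,-4,0]
  ]
}}

```text
time_s: 6.07
tool_pos: [0.58, 0.0864, 0.2848]
ee_rot: [0.003, 0.647, 0.762, 0.002]
ft_force: [0.6, 0.0, -0.0]
finger_gap: 0.0524
grasp_force: 0.0
```

Run:
```python
from h import *
c=snap('wrist','w1'); t=snap('top','t1'); s=read_state()
print(s['tool_pos'],s['ft_force'])
im=np.hstack([cv2.resize(c['img'],(400,300)),cv2.resize(t['img'][120:270,170:370],(400,300),interpolation=cv2.INTER_CUBIC)])
cv2.imwrite('pics/m1.png',im[:,:,::-1])
```

```text
[0.57766024 0.08643766 0.28095107] [ 0.10566076 -0.03445093 -0.54814168]
```

View pics/m1.png

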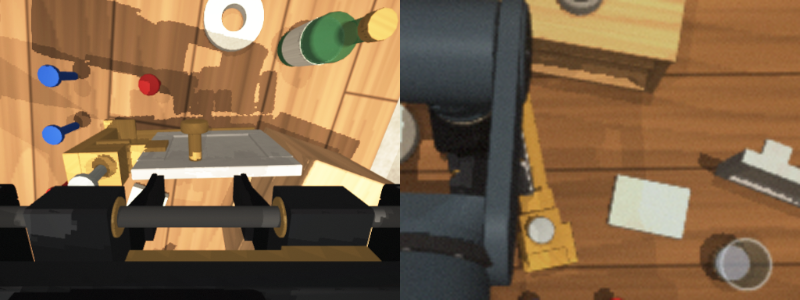

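The wrist view (left) shows the door swung out, top edge between about (130,177) and (300,170), with its lug entering the fork at (110,150). I'll check the angle from depth.

Run:
```python
from h import *
c=load('w1'); v,u=np.mgrid[:384,:512]; d=c['depth'].astype(float)
P=np.stack([(u-c['cx'])/c['fx']*d,(v-c['cy'])/c['fy']*d,d,np.ones_like(d)],-1)@c['world_from_camera'].T
P=P[...,:3][d>0]
D=rot(YAW-1.2); L=(P[:,:2]-H)@D
m=(abs(P[:,2]-.198)<.004)&(L[:,1]<-.02)&(L[:,1]>-.19)&(abs(L[:,0])<.04)
l=L[m]; f=np.polyfit(l[:,1],l[:,0],1); print(m.sum(),'err angle rad',f[0], 'offset',f[1], 'x range',np.percentile(l[:,0],[5,95]))
hd=c['img'].astype(int)
m=(abs(P[:,2]-.213)<.003)&(np.linalg.norm(P[:,:2]-[.46,.027],axis=1)<.03); q=P[m]; print('pin head',m.sum(),q.mean(0),q.min(0),q.max(0))
m=(abs(P[:,2]-.12)<.005)&(np.linalg.norm(L-[0,-.25],axis=1)<.06); print('lug pts',m.sum(),L[m].mean(0),L[m].min(0),L[m].max(0))
t=load('t1');print(go(.46,.027,.25,None))
```

```text
2620 err angle rad 0.0019667243138382783 offset -0.010386605258414642 x range [-0.01620137 -0.00397793]
pin head 333 [0.45990346 0.03782925 0.21228222] [0.44609693 0.0309135  0.21013301] [0.47424019 0.04423234 0.21408007]
lug pts 594 [-0.00961343 -0.22177873] [-0.025691   -0.29418814] [ 0.02313534 -0.19461345]
[-1.322, -4.19, 1.031, 0.0]
```

The door is at 1.2 rad to within 0.002. Next: shut the fingers and move over the pin head.

Request:
{"op": "send_rows", "data": {
  "series": [
    [-0.3,-1,0,0],
    [-0.7,-2.2,0,0],
    [-1.1,-3.3,0,0],
    [-1.3,-3.9,0.2,0],
    [-1.32,-4.17,0.7,0],
    [-1.32,-4.17,1,0],
    [-1.32,-4.17,1,0],
    [-1.32,-4.17,1,0]
  ],
  "hand": 1,
  "force": 20
}}

```text
time_s: 6.83
tool_pos: [0.4609, 0.0272, 0.25]
ee_rot: [-0.001, 0.648, 0.762, -0.0]
ft_force: [0.3, -0.4, -0.3]
finger_gap: 0.0071
grasp_force: 0.0
```

Request:
{"op": "send_rows", "data": {
  "series": [
    [0,0,0,0],
    [0,0,0,0],
    [0,0,0,0],
    [0,0,0,0]
  ]
}}

```text
time_s: 7.17
tool_pos: [0.4614, 0.0272, 0.2513]
ee_rot: [0.0, 0.647, 0.762, 0.0]
ft_force: [0.0, -1.1, -0.1]
finger_gap: 0.0004
grasp_force: 0.0
```

Run:
```python
from h import *
p=[go(.46,.0275,.213) for _ in range(1)]; print(p)
c=snap('wrist','w2'); s=read_state(); print(s['tool_pos'],s['finger_gap'],go(.46,.0275,.213))
im=np.hstack([cv2.resize(c['img'],(400,300)),cv2.resize(snap('top','t2')['img'][160:280,190:350],(400,300),interpolation=cv2.INTER_CUBIC)])
cv2.imwrite('pics/m2.png',im[:,:,::-1])
```

```text
[[0.017, -0.046, 1.277, 0.0]]
[0.46127243 0.0271706  0.25130968] 8.447048970737416e-05 [0.018, -0.041, 1.277, 0.0]
```

View pics/m2.png

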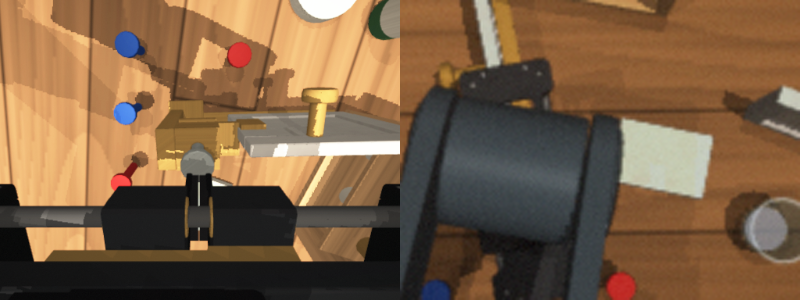

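The wrist view shows the shut fingers centred over the steel pin head at (198,165), with the door's lug in the fork. Now I push down.

Request:
{"op": "send_rows", "data": {
  "series": [
    [0,-0.03,0.5,0],
    [0,-0.03,0.9,0],
    [0,-0.03,1.2,0],
    [0,-0.03,1.35,0],
    [0,-0.03,1.5,0],
    [0,-0.03,1.65,0],
    [0,-0.03,1.8,0],
    [0,-0.03,1.95,0]
  ]
}}

```text
time_s: 7.93
tool_pos: [0.4602, 0.0269, 0.1925]
ee_rot: [0.0, 0.648, 0.762, 0.0]
ft_force: [-0.0, 0.7, 1.5]
finger_gap: 0.0001
grasp_force: 1.0
```

Run:
```python
from h import *
s=read_state(); print(s['tool_pos'],s['ft_force'],go(.46,.0275,.170))
```

```text
[0.46024804 0.02687328 0.19252403] [-0.01951757  0.7497878   1.51253583] [0.022, -0.005, 0.751, 0.0]
```

Request:
{"op": "send_rows", "data": {
  "series": [
    [0,0,0.15,0],
    [0,0,0.3,0],
    [0,0,0.45,0],
    [0,0,0.6,0],
    [0,0,0.7,0],
    [0,0,0.75,0],
    [0,0,0.78,0],
    [0,0,0.78,0]
  ]
}}

```text
time_s: 8.6
tool_pos: [0.46, 0.0269, 0.1704]
ee_rot: [0.0, 0.648, 0.762, 0.0]
ft_force: [-3.0, 0.7, 12.9]
finger_gap: 0.0005
grasp_force: 6.5
```

Request:
{"op": "send_rows", "data": {
  "series": [
    [0,0,0.05,0],
    [0,0,0.05,0]
  ]
}}

```text
time_s: 8.77
tool_pos: [0.46, 0.0269, 0.1702]
ee_rot: [0.0, 0.647, 0.762, 0.0]
ft_force: [-6.3, 0.8, 24.6]
finger_gap: 0.0004
grasp_force: 12.6
```

Hard stop at 0.170 m, so the head is home. I'll retreat and verify.

Request:
{"op": "send_rows", "data": {
  "series": [
    [0,0,-0.5,0],
    [0,0,-1.5,0],
    [0,0,-2.7,0],
    [0,0,-4,0],
    [0,1.2,-4,0],
    [0,2.4,-4,0],
    [0,3.6,-4,0],
    [0,3.6,-4,0]
  ]
}}

```text
time_s: 9.43
tool_pos: [0.573, 0.0445, 0.2876]
ee_rot: [0.003, 0.648, 0.762, 0.002]
ft_force: [1.2, -0.6, 0.2]
finger_gap: 0.0003
grasp_force: 0.0
```

Run:
```python
from h import *
c=snap('wrist','w3'); a=snap('scene','s3'); s=read_state(); print(s['tool_pos'],s['ft_force'])
im=np.hstack([cv2.resize(c['img'],(400,300)),cv2.resize(a['img'][80:320,90:410],(400,300),interpolation=cv2.INTER_CUBIC)])
cv2.imwrite('pics/m3.png',im[:,:,::-1])
v,u=np.mgrid[:384,:512]
for c in (c,a):
    d=c['depth'].astype(float)
    P=(np.stack([(u-c['cx'])/c['fx']*d,(v-c['cy'])/c['fy']*d,d,np.ones_like(d)],-1)@c['world_from_camera'].T)[...,:3][d>0]
    q=P[(np.linalg.norm(P[:,:2]-[.46,.0275],axis=1)<.011)&(P[:,2]>.1)&(P[:,2]<.23)]; print(len(q),np.percentile(q[:,2],[5,50,95]) if len(q) else '')
    L=(P[:,:2]-H)@rot(YAW-1.2); m=(abs(P[:,2]-.198)<.004)&(L[:,1]<-.02)&(L[:,1]>-.19)&(abs(L[:,0])<.04)
    if m.sum()>50: print(np.polyfit(L[m,1],L[m,0],1))
```

```text
[0.56673252 0.0444385  0.28645254] [-1.10579071  0.71583798 -1.26328536]
385 [0.16778868 0.16890784 0.16999419]
[-0.00023043 -0.00996902]
0 
[-0.00072431 -0.00855692]
```

View pics/m3.png

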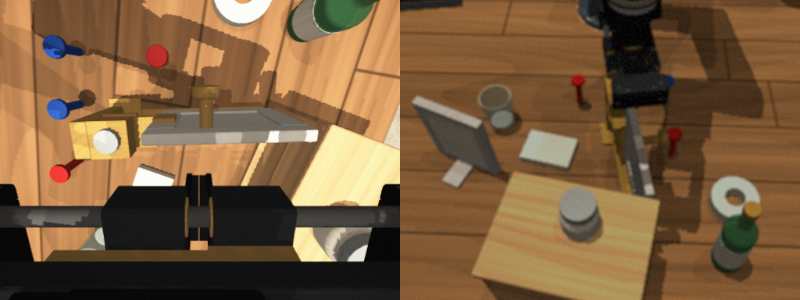

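The pin head at (106,140) lies flat on the fork at 0.169 m, the door is at 1.2 rad, and the bystanders are in place with the arm clear. I'll hand in.

```bash
python3 -c "
from workcell import *
print(close_job())"
```

```text
the job is handed in; nothing more can be done
None
```

The cabinet door is open at its 1.2 rad stop with the lug in the fork, the pin is pushed fully home, nothing else looked moved in the last pictures, and the job is handed in after about 9.5 s of robot time.

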